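# Index the stone-setter's turntable and close its clamp

### The job

On the jeweller's turntable, push the dial round gently by its upright pins, with closed fingers and without gripping them, until the dial's index line lines up with the long line of the surrounding scale ring. Then push the clamp lever beside it all the way over to its stop and draw the hand clear. The brass cup stays standing at the middle of the dial, and neither it, the scale ring nor the other things on the bench are to be moved or picked up.

Things in the scene. Friction and masses are not known exactly. Their poses are not given: they have to be found in the camera images.
- turntable: indexing turntable screwed to the bench: grey base plate 210 x 210 mm, 14 mm thick, with a tab on its +y side for the clamp lever. Origin: underside of the plate on the dial's axis; z up. On the plate lie the aluminium scale ring (200 mm across, top 33 mm above the bench) and on that the aluminium dial (152 mm across, top 44 mm above the bench)
- dial: the aluminium dial, 152 mm across and 10 mm thick, with three upright pins; origin on its axis at bench height, z up, x axis along its index line. It turns about the vertical axis either way with no stop within reach, with a friction of about 0.15 N m (some 3 N at a pin, pushed along its circle; fingers that press it towards or away from the centre instead only wedge it, so follow it round), and stays where it is left
- dial_centre (a point): centre of the dial's top face, on its axis, 44 mm above the bench
- index_line (a point): outer end of the index line, the only dark line on the dial (radial, 3 mm wide, running out to the rim); the point is on the circle of 77 mm radius where dial and scale ring meet, 34 mm above the bench
- long_line (a point): inner end of the scale ring's one long, broad line (radial, 21 mm long, 3 mm wide; the 35 others are 7 mm long, 1.2 mm wide, every 10 degrees); same 77 mm circle, 34 mm above the bench. The ring sits very stiffly (2.5 N m) and is set at a different angle each time
- pin0 (a point): centre of the top of one of the dial's three equal upright steel pins (10 mm diameter, 32 mm tall above the dial, tops 76 mm above the bench, on a circle of 58 mm radius); this one stands 60 degrees anticlockwise of the index line seen from above
- pin1 (a point): top of the pin opposite the index line (180 degrees from it)
- pin2 (a point): top of the pin 60 degrees clockwise of the index line
- lever (a joint): angle of the clamp lever (rad): 0 = swung outwards, open, away from the dial; 1.0 = against its stop, closed, alongside the scale ring. Grows anticlockwise seen from above; friction about 0.1 N m (1.3 N at its post), stays where it is left
- lever_post (a point): centre of the top of the upright steel post at the free end of the flat steel clamp lever; the post is 12 mm in diameter, runs from 34 to 72 mm above the bench, and stands 75 mm from the pivot; the lever's bar (12 mm wide) lies 34 to 42 mm above the bench
- lever_pivot (a point): point on the lever's vertical pivot axis, 42 mm above the bench, fixed to the turntable's base
- setting_cup: small brass cup, 30 mm across its rim and 22 mm high, standing loose at the middle of the dial; it turns with the dial. Origin under its centre, 44 mm above the bench
- finger_ring: small plain steel finger ring, 22 mm across and 6 mm high, lying on the bench beside the turntable; origin under its centre; to be left alone
- bead_pot: small open clear plastic pot, 52 mm across and 36 mm high, on the bench close to the turntable; origin under its centre; to be left alone
- flux_bottle: white plastic dropper bottle with black cap, 40 mm across and 85 mm high; origin under its centre; to be left alone
- graver: short hand tool with handle, 130 mm long, lying on the bench; to be left alone
- hammer: hammer, 240 mm long, lying on the bench; to be left alone
- polish_jar: amber glass jar with metal cap, 56 mm across and 60 mm high; origin under its centre; to be left alone

How it is judged:
On the way, in this order (a step that is already met when the one before it is completed fails the run):
1. the index line is brought to the long line while the clamp lever is still open (horizontal distance between index_line and long_line below 0.004 m and value of joint lever below 0.5 rad), for 0.2 s.
2. the clamp lever is pushed over to its stop (value of joint lever above 0.92 rad and horizontal distance between index_line and long_line below 0.004 m), for 0.2 s.
At the end, for the whole second after the job is handed in: the index line meets the long line within 4 mm at the dial's rim (3 degrees), the clamp lever is within 0.08 rad of its stop, and the cup stands within 12 mm of the dial's centre, all at rest (all of step 2 and horizontal distance between setting_cup and dial_centre below 0.012 m and angle between setting_cup's own z axis and vertical below 0.2 rad and linear speed of setting_cup below 0.02 m/s and angular speed of dial below 0.05 rad/s); the robot touches nothing.
It fails at once if the scale ring is turned by more than 3 mm at its line (distance of long_line from where it was at the start of the episode above 0.003 m).
It fails at once if the dial or its pins are gripped or jammed: more than 45 N from the fingers while it is not turning (contact force between the fingers and dial above 45 N and angular speed of dial below 0.4 rad/s).
It fails at once if the turntable, its pins or its lever are pushed or squeezed with more than 80 N (contact force between the fingers and turntable above 80 N).
It fails at once if the brass cup is lifted or shifted off the middle by more than 10 mm (distance of setting_cup from where it was at the start of the episode above 0.01 m or height (world z) of setting_cup above 0.05 m).
It fails at once if another thing on the bench is moved by more than 15 mm (distance of any of finger_ring, bead_pot, flux_bottle, graver, hammer, polish_jar from where it was at the start of the episode above 0.015 m).
It also fails if it takes over 64 s, if anything falls off the work surface, if the arm or the gripper's body presses on something with over 40 N, if the wrist force passes 120 N, or if a joint passes its speed limit or range.

### The arm

A 6-joint arm with a two-finger parallel gripper is mounted at the origin on the work surface. World frame = base frame: x ahead of the robot, y to its left, z up, the work surface at z = 0. Lengths are in m, angles in rad, forces in N, time in s.
With the tool pointing down it reaches from about 0.3 to 0.75 m from the base axis. Payload 8.5 kg.
Tool frame: the origin (TCP) lies on the front face of the gripper's body, between the roots of the fingers; the fingertips stand 73 mm ahead of it and the grasp point (between the pads) lies 54 mm ahead of it; x points along the fingers, z is the direction in which the jaws open and shut, and the axes are right-handed (so a half turn about x gives the same grasp; the last joint's range is limited). The gripper opens to 85 mm and grips with 20 to 120 N. Pads are 22 mm wide; open, the fingers measure 114 mm over their backs; the gripper's body (76 mm by 85 mm) begins 54 mm behind the grasp point. The pads swing forward as they close: fully open they stand 13 mm farther back than shut.
Start: joints at [0.954, 0.381, 1.297, -0, 1.464, -0.215], TCP at [0.215, 0.506, 0.304] pointing down, gripper open.
Joint ranges: [-3.11, 3.11], [-0.89, 2.33], [0.22, 2.48], [-1.42, 4.56], [0.17, 2.85], [-2.88, 2.88]. Speed limits (rad/s): [2.39, 2.39, 3.14, 3.14, 3.14, 3.14].

### API

Orientations are given as a rotation vector (axis times angle).
In Python, from workcell import r gives the robot as it stands. The module is installed in compiled form; this text tells all that it offers. Calls block until the motion is done:
- r.move_to(position, orientation): joint-space move of the TCP to a pose.
- r.line_to(position, max_speed=0.15, orientation=None, stop_force=None): straight line of the TCP; orientation=None keeps the orientation; max_speed is the mean speed in m/s. With stop_force (N) it stops when the force on the tool has changed by that much, and returns True; else False.
- r.move_j(angles): joint-space move.
- r.release() and r.close(f_grip=None): open the fingers fully, or close them until they stop; f_grip is the grip in N (None keeps the last).
- r.wait(seconds).
- r.inverse_kinematics(position, orientation): joint angles nearest the present ones, or None.
- r.get_state(): the state.
- r.camera(name): name is "scene" or "side" or "wrist"; returns the picture (384x512x3 uint8, red, green, blue); there is no depth.
- r.get_calibration(name): a dict with "fx", "fy", "cx", "cy" (pixels), "eye" and "orientation" of the camera in the world; the wrist camera has in their place "T_tool_cam" (4x4, takes a point from camera to tool coordinates, whose origin is the TCP and whose axes are the tool frame's). Camera axes: x right, y up, looking along -z (the intrinsics and any distortion apply to the point x, -y, -z); pixel columns grow to the right and rows downward; lengths in m; the calibration is good to about 2 mm. A picture is of the moment at which its call begins: read the wrist's pose just before it. get_calibration takes no time and is no camera call.
A pose or a line that the arm cannot do raises r.MotionError and nothing moves.
- r.hand_in(): hands the job in, once; it reports no verdict.
Trained networks look in the newest picture that a camera, given by its name, has taken for a name from the list of things; names that differ only in an ending like _2 or _b are one class to them, and where a whole thing is asked for, a point or a joint stands for the part that bears it (a point fixed in the world has none). Each returns a list of dicts, best first, with "confidence" (0 to 1); they miss things now and then, are a little off and sometimes report something else, mostly with a low value. They report only what shows in the picture. A call takes as long as a camera call.
- r.recognise(name, camera): "location" ([row, column] in pixels, amid what is visible of it).
- r.outline_of(name, camera): "pixels" (384x512 bool, what is visible of it) and "location" ([row, column] in pixels, amid what is visible of it).
- r.landmark_of(name, camera): "location" ([row, column] in pixels: a listed point, or the origin of a listed thing).
The state is a dict: "time": time; "q": joint angles; "joint_vel": joint speeds; "joint_efforts": joint torques, N m; "eef_pos": TCP position; "ee_rot": TCP orientation; "contact_force": force on the tool from outside, world axes, zero at the start; "wrist_torque": the same for the moment, N m; "gripper_width": opening from 0.0 (shut) to 1.0 (fully open).
Only numpy, scipy, OpenCV 4.12 (cv2) and the standard library are available. Lean on these libraries where they do the work, as an engineer would, in place of code of your own. Each camera call takes 0.05 s, during which the arm holds its last target.

## Working session

There is one attempt and no reset: what is moved stays moved. The work goes in short steps, each a Python script; the robot and the scene stay as the last script left them, time stands still between calls to the robot, and variables do not carry over. Pictures are saved under pics/ and viewed, and the job is handed in when it is done.

```bash
ls; mkdir -p pics
cat > h.py <<'E'
import numpy as np, cv2
from scipy.spatial.transform import Rotation as R
from workcell import r
def save(n,im,s=1.5): cv2.imwrite(f'pics/{n}.png',cv2.resize(im[:,:,::-1],None,fx=s,fy=s,interpolation=cv2.INTER_CUBIC))
E
python3 - <<'E'
from h import *
s=r.get_state();print(s)
for c in("scene","side","wrist"):
    im=r.camera(c);save(c+'0',im);print(c,r.get_calibration(c))
    for n in("dial_centre","index_line","long_line","pin0","pin1","pin2","lever_post","lever_pivot","setting_cup","finger_ring","bead_pot","flux_bottle","turntable"):
        print(n,[(np.round(d["location"],1).tolist(),round(d["confidence"],2)) for d in r.landmark_of(n,c)][:2])
print(r.get_state()["time"])
E
```

```text
pics
{'time': 0.0, 'q': array([ 9.53691532e-01,  3.81169171e-01,  1.29828561e+00, -7.82309730e-06,
        1.46358712e+00, -2.15314907e-01]), 'joint_vel': array([ 0.00145373, -0.00046246, -0.00031148, -0.00094471, -0.00033236,
        0.00149852]), 'joint_efforts': array([-7.80360260e-04, -4.48471034e+01, -2.31280482e+01, -2.59300696e-04,
        4.88025617e-03, -6.33622776e-06]), 'eef_pos': array([0.214979  , 0.50602764, 0.30331773]), 'ee_rot': array([-0.90896283,  1.37428585,  0.9080898 ]), 'contact_force': array([-0.20302443, -1.10324791, -0.39853166]), 'wrist_torque': array([-0.05011537, -0.02000839, -0.04353006]), 'gripper_width': 1.0016901986648072}
scene {'fx': 381.7580639336673, 'fy': 381.7580639336673, 'cx': 253.9346129016784, 'cy': 187.34145831348303, 'eye': array([1.00446674, 0.41226941, 0.91783028]), 'orientation': array([0.34689788, 0.71330633, 2.202239  ])}
dial_centre [([197.6, 244.3], 0.76)]
index_line [([190.9, 265.4], 0.66)]
long_line [([205.4, 215.4], 0.66)]
pin0 [([201.0, 266.2], 0.84), ([205.0, 228.6], 0.67)]
pin1 [([201.0, 266.2], 0.84), ([205.0, 228.6], 0.67)]

[... 1128 characters left out ...]
, 0.64), ([157.3, 224.3], 0.52)]
turntable [([204.7, 255.9], 0.92)]
wrist {'fx': 319.0612722368438, 'fy': 319.0612722368438, 'cx': 255.03250906194376, 'cy': 194.3663321419316, 'T_tool_cam': array([[ 1.14383354e-03,  2.77244222e-01, -9.60798799e-01,
        -6.99179499e-02],
       [ 2.10435836e-04,  9.60799340e-01,  2.77244629e-01,
         6.94281043e-02],
       [ 9.99999324e-01, -5.19308204e-04,  1.04065239e-03,
        -3.72485550e-04],
       [ 0.00000000e+00,  0.00000000e+00,  0.00000000e+00,
         1.00000000e+00]])}
dial_centre []
index_line []
long_line []
pin0 []
pin1 []
pin2 []
lever_post []
lever_pivot []
setting_cup []
finger_ring []
bead_pot []
flux_bottle []
turntable []
2.1
```

View pics/scene0.png

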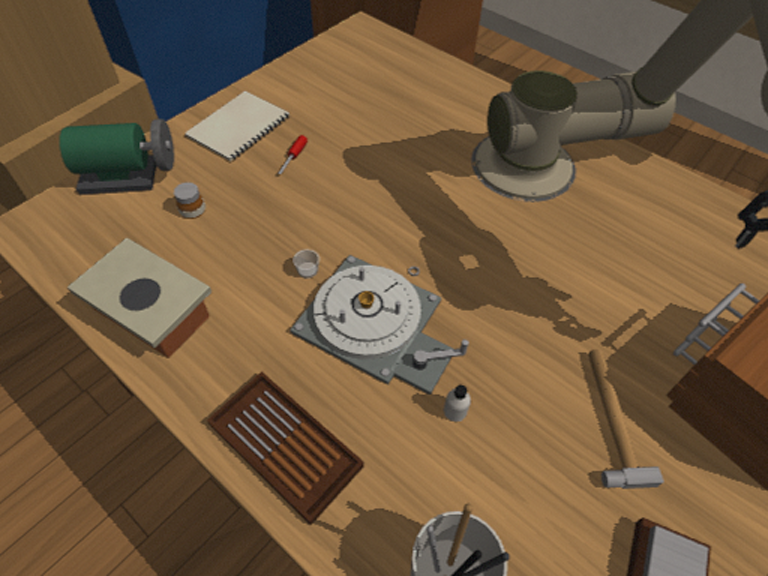

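View pics/side0.png

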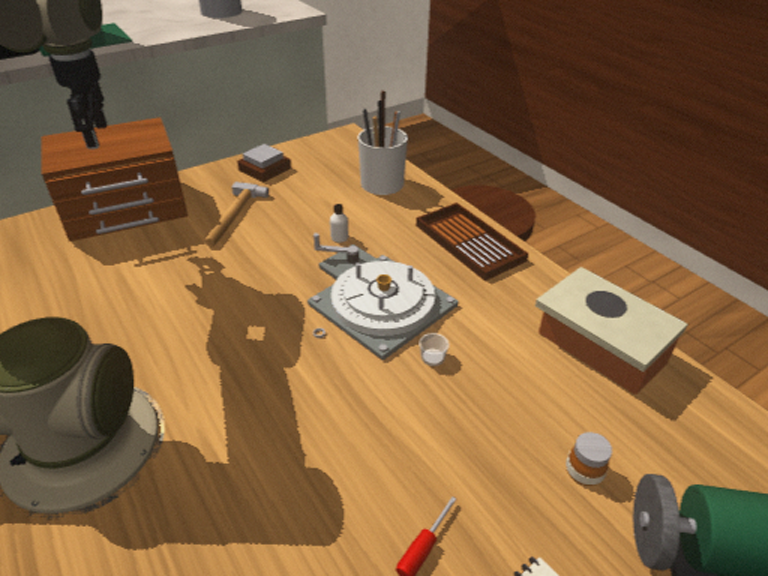

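```bash
cat >> h.py <<'E'
def pix2w(c,rc,z,cal=None,T=None):
    k=cal or r.get_calibration(c)
    d=np.array([(rc[1]-k["cx"])/k["fx"],-(rc[0]-k["cy"])/k["fy"],-1.])
    if T is None: Rm=R.from_rotvec(k["orientation"]).as_matrix();e=np.array(k["eye"])
    else: Rm=T[:3,:3];e=T[:3,3]
    d=Rm@d
    return e+d*(z-e[2])/d[2]
def w2pix(c,p,T=None):
    k=r.get_calibration(c)
    if T is None: Rm=R.from_rotvec(k["orientation"]).as_matrix();e=np.array(k["eye"])
    else: Rm=T[:3,:3];e=T[:3,3]
    q=Rm.T@(np.asarray(p)-e)
    return np.array([k["cy"]+k["fy"]*(q[1]/q[2]),k["cx"]-k["fx"]*q[0]/q[2]])
def wristT(s):
    T=np.eye(4);T[:3,:3]=R.from_rotvec(s["ee_rot"]).as_matrix();T[:3,3]=s["eef_pos"]
    return T@r.get_calibration("wrist")["T_tool_cam"]
E
python3 - <<'E'
from h import *
for c,l in (("scene",dict(dc=((197.6,244.3),.044),il=((190.9,265.4),.034),ll=((205.4,215.4),.034),pA=((201,266.2),.076),pB=((205,228.6),.076),post=((230.3,309.4),.072),piv=((237.3,282),.042),pot=((183.1,204.5),0))),
 ("side",dict(dc=((191.1,258.2),.044),il=((200.4,227.8),.034),ll=((195,284.4),.034),pA=((194.6,254.1),.076),pB=((176.1,239.2),.076),post=((155.4,211.7),.072),piv=((162.1,237.6),.042),ring=((221.4,211.8),0),pot=((238.9,289.7),0),fb=((155.5,208.9),0)))):
  for n,(rc,z) in l.items(): print(c,n,pix2w(c,rc,z).round(3))
E
```

```text
scene dc [0.555 0.003 0.044]
scene il [0.492 0.028 0.034]
scene ll [ 0.623 -0.043  0.034]
scene pA [0.541 0.069 0.076]
scene pB [0.617 0.004 0.076]
scene post [0.534 0.208 0.072]
scene piv [0.582 0.16  0.042]
scene pot [ 0.573 -0.142  0.   ]
side dc [0.576 0.01  0.044]
side il [0.487 0.033 0.034]
side ll [ 0.636 -0.036  0.034]
side pA [ 0.536 -0.027  0.076]
side pB [0.546 0.064 0.076]
side post [0.532 0.203 0.072]
side piv [0.602 0.165 0.042]
side ring [0.424 0.015 0.   ]
side pot [ 0.565 -0.157 -0.   ]
side fb [0.57 0.3  0.  ]
```

```bash
cat >> h.py <<'E'
def ori(phi):
    "tool x down, tool z along horizontal direction phi"
    z=np.array([np.cos(phi),np.sin(phi),0]);x=np.array([0,0,-1.]);y=np.cross(z,x)
    return R.from_matrix(np.stack([x,y,z],1)).as_rotvec()
E
python3 - <<'E'
from h import *
for ph in(np.pi/2,-np.pi/2):print(ph,r.inverse_kinematics([.56,.03,.26],ori(ph)))
print(R.from_rotvec(r.get_state()["ee_rot"]).as_matrix().round(2))
r.move_to([.56,.03,.26],ori(np.pi/2));r.wait(.2)
s=r.get_state();T=wristT(s);im=r.camera("wrist");save('w1',im);cv2.imwrite('pics/w1raw.png',im[:,:,::-1]);np.save('T1',T)
L=[("dial_centre",.044),("index_line",.034),("long_line",.034),("pin0",.076),("pin1",.076),("pin2",.076),("lever_post",.072),("lever_pivot",.042),("setting_cup",.044)]
for n,z in L:
    print(n,[(np.round(d["location"],1).tolist(),pix2w("wrist",d["location"],z,T=T).round(4).tolist(),round(d["confidence"],2)) for d in r.landmark_of(n,"wrist")][:3])
print(s["eef_pos"],r.get_state()["time"])
E
```

```text
1.5707963267948966 [-0.15756478  0.43424726  1.34215537  0.          1.36519002 -1.72836111]
-1.5707963267948966 [-1.57564784e-01  4.34247262e-01  1.34215537e+00 -4.44089210e-16
  1.36519002e+00  1.41323154e+00]
[[ 0.   -0.92  0.39]
 [ 0.    0.39  0.92]
 [-1.   -0.    0.  ]]
dial_centre [([186.2, 236.0], [0.5649, 0.0119, 0.044], 0.92), ([257.6, 228.8], [0.6379, 0.0037, 0.044], 0.33)]
index_line [([98.5, 247.6], [0.487, 0.0229, 0.034], 0.63)]
long_line [([239.5, 187.0], [0.623, -0.0389, 0.034], 0.93), ([177.1, 237.2], [0.5585, 0.0126, 0.034], 0.75), ([146.8, 467.8], [0.5296, 0.2264, 0.034], 0.73)]
pin0 [([171.2, 300.2], [0.5439, 0.0662, 0.076], 0.74), ([257.8, 227.0], [0.6216, 0.005, 0.076], 0.72), ([149.9, 173.0], [0.5267, -0.0358, 0.076], 0.56)]
pin1 [([171.2, 300.2], [0.5439, 0.0662, 0.076], 0.74), ([257.8, 227.0], [0.6216, 0.005, 0.076], 0.72), ([149.9, 173.0], [0.5267, -0.0358, 0.076], 0.56)]
pin2 [([171.2, 300.2], [0.5439, 0.0662, 0.076], 0.74), ([257.8, 227.0], [0.6216, 0.005, 0.076], 0.72), ([149.9, 173.0], [0.5267, -0.0358, 0.076], 0.56)]
lever_post [([148.6, 467.6], [0.526, 0.2012, 0.072], 0.96)]
lever_pivot [([205.0, 381.8], [0.5837, 0.1498, 0.042], 0.7)]
setting_cup [([185.7, 233.4], [0.5644, 0.0095, 0.044], 0.81), ([24.8, 233.0], [0.43, 0.0116, 0.044], 0.23)]
[0.55995191 0.03054356 0.26008555] 4.9167
```

View pics/w1.png

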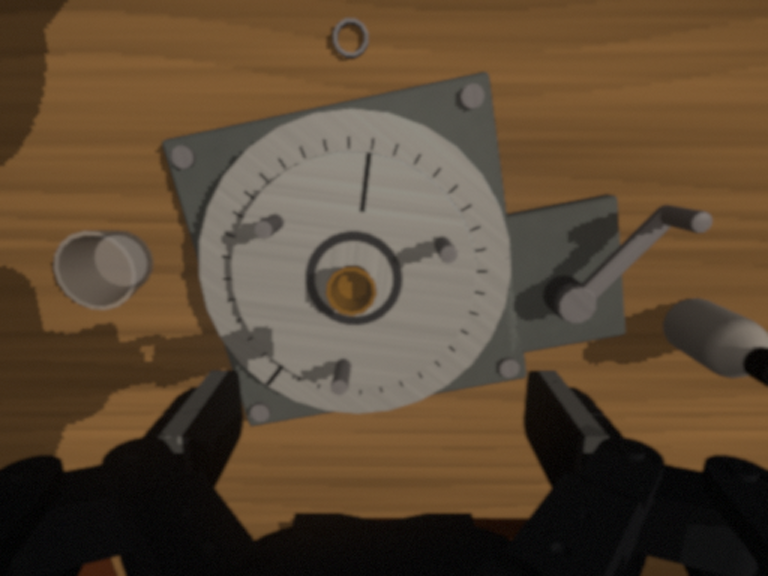

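```bash
cat >> h.py <<'E'
C=np.array([.5645,.0119]); RF=.0565
def fp(th,z=.127,r_=RF): return [C[0]+r_*np.cos(th),C[1]+r_*np.sin(th),z]
def look(n,L=None,p=(.56,.03,.26),ph=-np.pi/2,go=True):
    if go:
        r.move_to(list(p),ori(ph)); r.wait(.2)
    s=r.get_state();T=wristT(s);im=r.camera("wrist");save(n,im);cv2.imwrite(f'pics/{n}raw.png',im[:,:,::-1]);np.save('pics/T'+n,T)
    for nm,z in L or []:
        print(nm,[(np.round(d["location"],1).tolist(),pix2w("wrist",d["location"],z,T=T).round(4).tolist(),round(d["confidence"],2)) for d in r.landmark_of(nm,"wrist")][:3])
    print('t',r.get_state()["time"])
E
python3 - <<'E'
from h import *
d=np.deg2rad
r.close(20)
th=d(82)
r.move_to(fp(th,.2),ori(th-np.pi)); 
print(r.line_to(fp(th),.1,stop_force=8))
s=r.get_state();print(s["time"],s["eef_pos"],s["contact_force"],s["q"],s["gripper_width"])
save('sc2',r.camera("scene"));save('w2',r.camera("wrist"))
E
```

```text
False
9.3833 [0.57265235 0.06784896 0.12754595] [ 0.8904049  -0.03696924 -0.18404039] [-8.72692587e-02  6.06673259e-01  1.46541911e+00  1.41618159e-05
  1.06842502e+00  1.62311222e+00] -0.0014113700646509607
```

View pics/w2.png

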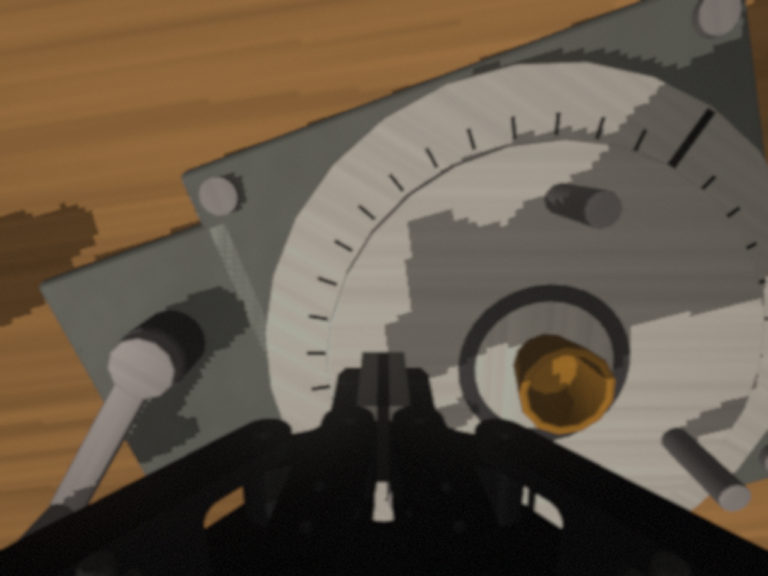

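View pics/sc2.png

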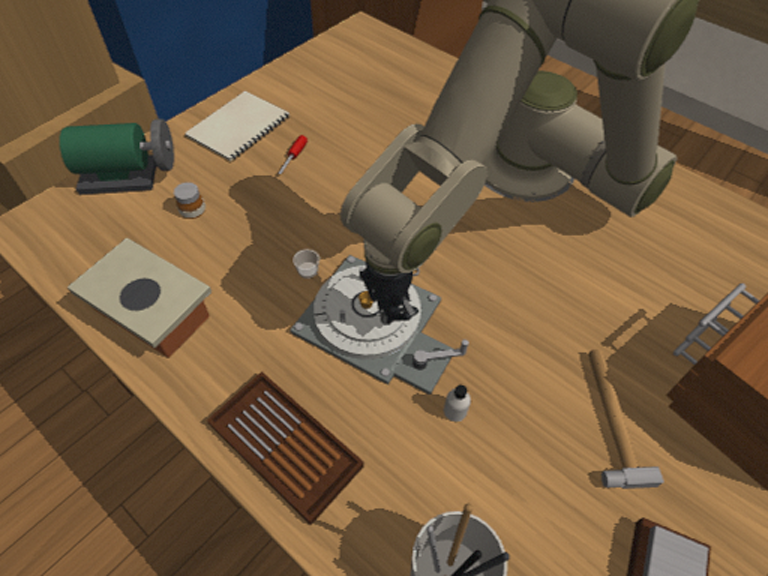

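Run:
```python
from h import *
d=np.deg2rad
for t in list(range(92,231,12))+[230]:
    th=d(t)
    hit=r.line_to(fp(th),.05,orientation=ori(th-np.pi),stop_force=25)
    s=r.get_state();f=s["contact_force"]
    print(t,hit,round(s["time"],2),f.round(1),np.round(s["eef_pos"]-np.array(fp(th)),4))
    if hit:break
look('w3',[("index_line",.034),("long_line",.034),("pin0",.076)],go=False)
save('sc3',r.camera("scene"))
```

```text
92 False 9.83 [0.3 1.4 0.3] [ 0.0002 -0.      0.0005]
104 False 10.22 [-1.1 -0.4 -0.7] [ 0.0003 -0.      0.0002]
116 False 10.6 [ 0.1  0.1 -0.9] [0.0002 0.     0.    ]
128 False 10.98 [-0.  -0.4  0.4] [ 0.0001  0.0001 -0.    ]
140 False 11.37 [-0.2  0.9 -0.4] [ 0.0001  0.0001 -0.    ]
152 False 11.75 [-0.4 -0.9 -0. ] [ 0.0001  0.0001 -0.0001]
164 False 12.13 [-0.3 -0.  -0.1] [ 0.0001  0.0002 -0.    ]
176 False 12.52 [0.7 0.5 1.1] [ 0.      0.0002 -0.    ]
188 False 12.9 [-0.7  0.6  0.8] [ 0.      0.0002 -0.    ]
200 False 13.28 [ 0.1 -0.3  0.8] [-0.      0.0002 -0.    ]
212 False 13.67 [-1.  -0.1 -0.1] [-0.0001  0.0002 -0.    ]
224 False 14.05 [-1.  -0.  -0.2] [-0.0001  0.0002 -0.    ]
230 False 14.32 [-0.6  0.1 -0.7] [-0.0001  0.0001 -0.    ]
index_line []
long_line []
pin0 [([139.3, 441.4], [0.5305, 0.0582, 0.076], 0.77), ([344.6, 468.6], [0.6191, 0.0191, 0.076], 0.64)]
t 14.5167
```

View pics/w3.png

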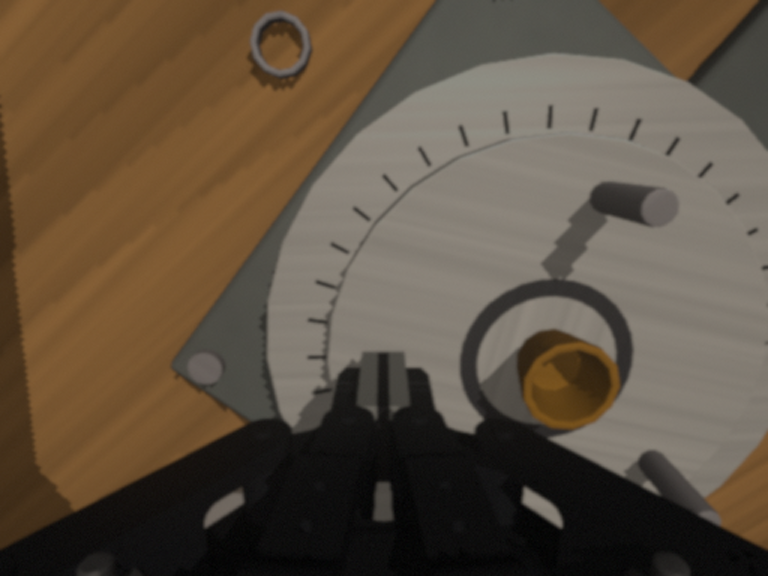

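Run:
```python
from h import *
d=np.deg2rad
r.line_to(fp(d(226)),.1,orientation=ori(d(226)-np.pi))
r.line_to(fp(d(226),.2),.15)
look('w4',[("dial_centre",.044),("index_line",.034),("long_line",.034),("pin0",.076),("lever_post",.072),("lever_pivot",.042)],p=(.58,.03,.26),ph=np.pi/2)
```

```text
dial_centre [([2.1, 231.8], [0.4331, 0.0103, 0.044], 0.72), ([167.3, 236.4], [0.5661, 0.0115, 0.044], 0.58)]
index_line [([209.7, 174.8], [0.61, -0.0499, 0.034], 0.76)]
long_line [([221.7, 191.5], [0.6225, -0.0343, 0.034], 0.85)]
pin0 [([146.8, 164.9], [0.5432, -0.0428, 0.076], 0.97), ([236.0, 242.3], [0.6197, 0.0175, 0.076], 0.88), ([129.0, 291.9], [0.5296, 0.0573, 0.076], 0.57)]
lever_post [([124.8, 471.3], [0.5269, 0.1992, 0.072], 0.62)]
lever_pivot [([183.6, 389.0], [0.5821, 0.1527, 0.042], 0.71), ([144.3, 167.8], [0.5455, -0.0497, 0.042], 0.36)]
t 16.6583
```

View pics/w4.png

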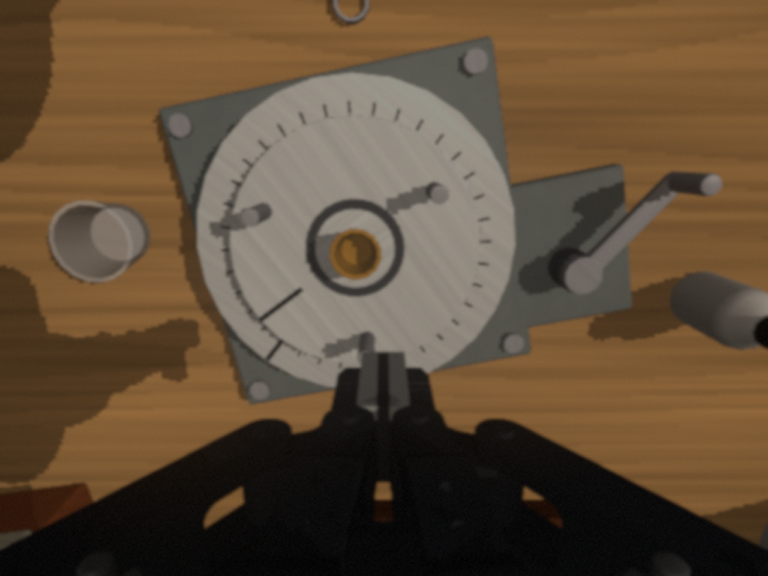

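Run:
```python
import cv2
im=cv2.imread('pics/w4raw.png');c=im[180:250,150:220];cv2.imwrite('pics/w4c.png',cv2.resize(c,None,fx=8,fy=8,interpolation=cv2.INTER_CUBIC))
```

```text
(no output)
```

View pics/w4c.png

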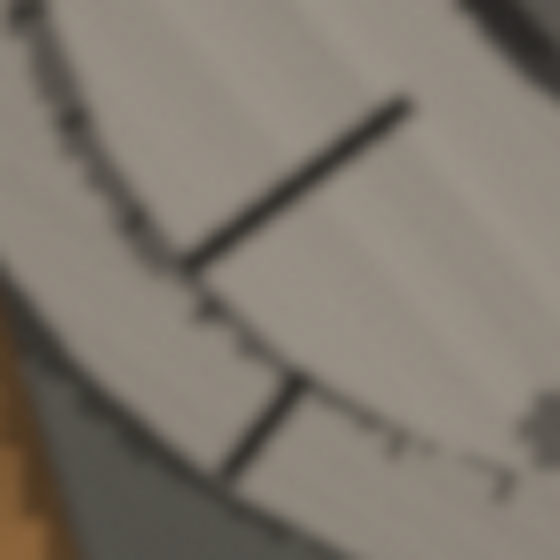

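```bash
cat > ang.py <<'E'
from h import *
def ang(T,rc,z,C=C):
    p=pix2w("wrist",rc,z,T=T)[:2]-C; return np.degrees(np.arctan2(p[1],p[0])).round(2),np.hypot(*p).round(4)
E
python3 - <<'E'
from ang import *
T=np.load('pics/Tw4.npy')
print(ang(T,(213.5,173.5),.044),ang(T,(192.5,200.6),.044),ang(T,(227.25,187.25),.033),ang(T,(239.4,178.1),.033))
for rc,z in(((213.5,173.5),.044),((192.5,200.6),.044),((227.25,187.25),.033),((239.4,178.1),.033)):print(pix2w("wrist",rc,z,T=T))
for n in((146.8,164.9),(236.0,242.3),(129.0,291.9)):print(ang(T,n,.076))
E
```

```text
(np.float64(-52.89), np.float64(0.0761)) (np.float64(-53.35), np.float64(0.0424)) (np.float64(-38.44), np.float64(0.0821)) (np.float64(-38.27), np.float64(0.0985))
[ 0.61040547 -0.04877874  0.044     ]
[ 0.58981468 -0.02212021  0.044     ]
[ 0.62878226 -0.03912839  0.033     ]
[ 0.64187474 -0.04913284  0.033     ]
(np.float64(-111.23), np.float64(0.0587))
(np.float64(5.76), np.float64(0.0554))
(np.float64(127.57), np.float64(0.0573))
```

Run:
```python
from h import *
d=np.deg2rad
r.move_to(fp(d(221),.2),ori(d(221)-np.pi))
print(r.line_to(fp(d(221)),.1,stop_force=8))
for t in (230,237.5,244.5):
    print(r.line_to(fp(d(t)),.05,orientation=ori(d(t)-np.pi),stop_force=25))
r.wait(.3)
r.line_to(fp(d(238)),.1,orientation=ori(d(238)-np.pi))
r.line_to(fp(d(238),.2),.15)
look('w5',[("index_line",.034),("long_line",.034),("pin0",.076),("lever_post",.072),("lever_pivot",.042)],p=(.58,.03,.26),ph=np.pi/2)
im=cv2.imread('pics/w5raw.png');c=im[180:250,150:220];cv2.imwrite('pics/w5c.png',cv2.resize(c,None,fx=8,fy=8,interpolation=cv2.INTER_CUBIC))
```

```text
False
False
False
False
index_line [([223.0, 189.1], [0.6233, -0.0368, 0.034], 0.95)]
long_line [([222.8, 188.5], [0.6231, -0.0374, 0.034], 0.91), ([161.2, 238.3], [0.5619, 0.0127, 0.034], 0.7)]
pin0 [([118.3, 282.4], [0.5211, 0.0495, 0.076], 0.91), ([232.8, 259.3], [0.6162, 0.0319, 0.076], 0.84), ([159.4, 236.3], [0.553, 0.0134, 0.076], 0.74)]
lever_post [([123.9, 472.5], [0.5259, 0.1996, 0.072], 0.61), ([163.2, 236.5], [0.5568, 0.0133, 0.072], 0.54)]
lever_pivot [([185.1, 389.3], [0.5831, 0.1527, 0.042], 0.73)]
t 21.375
```

View pics/w5c.png

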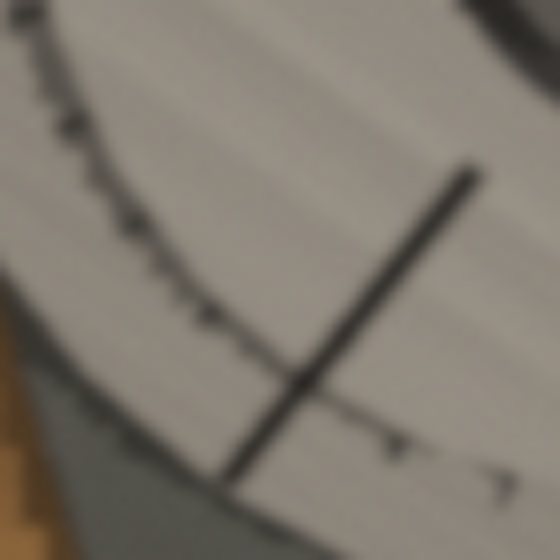

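View pics/w5.png

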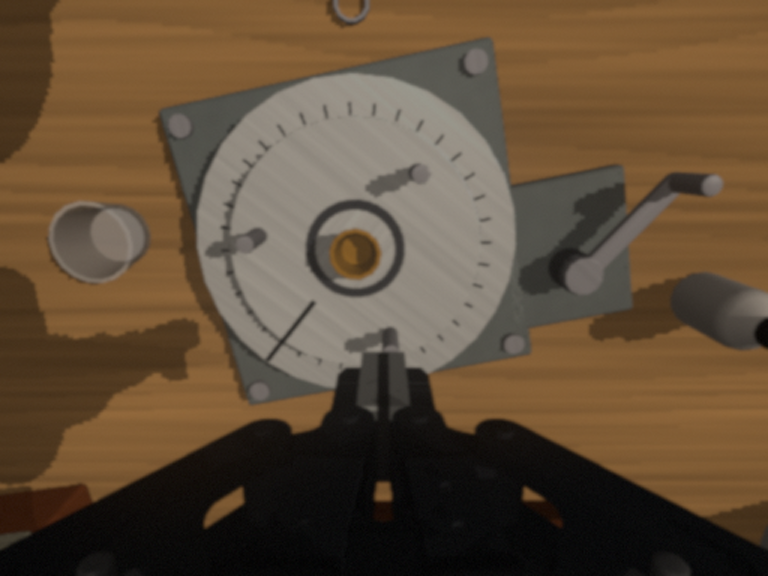

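Run:
```python
from h import *
T=np.load('pics/Tw5.npy')
for n in("flux_bottle",):
    for c in("wrist","scene","side"):
        if c!="wrist": r.camera(c)
        for d in r.landmark_of(n,c)[:2]:print(c,d["location"],d["confidence"],pix2w(c,d["location"],0,T=T if c=="wrist" else None).round(3))
# image extents of bottle left edge at z 0 / top
for rc in((187,448),(197,448),(205,455)):print(rc,pix2w("wrist",rc,0,T=T).round(3),pix2w("wrist",rc,.03,T=T).round(3))
for rc,z in(((123,473.5),.072),((183,389),.042),((182,386),.046)):print(pix2w("wrist",rc,z,T=T).round(4))
im=cv2.imread('pics/w5raw.png');c=im[90:260,350:512];cv2.imwrite('pics/w5d.png',cv2.resize(c,None,fx=4,fy=4,interpolation=cv2.INTER_CUBIC))
print(r.get_state()["time"])
```

```text
wrist [197.4, 462.8] 0.59 [0.608 0.251 0.   ]
wrist [163.8, 160.1] 0.48 [ 0.57  -0.071  0.   ]
scene [273.1, 303.3] 0.83 [0.606 0.254 0.   ]
side [156.7, 225.6] 0.55 [0.614 0.263 0.   ]
(187, 448) [0.596 0.234 0.   ] [0.588 0.215 0.03 ]
(197, 448) [0.607 0.235 0.   ] [0.598 0.217 0.03 ]
(205, 455) [0.616 0.244 0.   ] [0.606 0.225 0.03 ]
[0.5252 0.2003 0.072 ]
[0.5811 0.1522 0.042 ]
[0.5792 0.1477 0.046 ]
21.625
```

View pics/w5d.png

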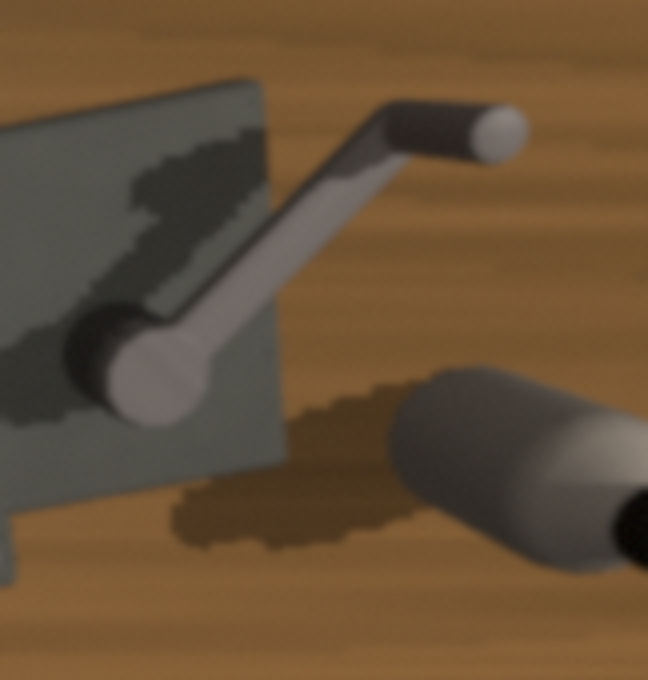

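Run:
```python
from h import *
d=np.deg2rad
P=np.array([.581,.1515])
def lp(t,z=.126,q=.073): return [P[0]+q*np.cos(d(t)),P[1]+q*np.sin(d(t)),z]
r.move_to(lp(116,.2),ori(d(116)-np.pi))
print(r.line_to(lp(116),.1,stop_force=8))
for t in [126,136,146,156,166,173]+list(range(176,191,2)):
    hit=r.line_to(lp(t),.05 if t<174 else .02,orientation=ori(d(t)-np.pi),stop_force=20 if t<174 else 7)
    s=r.get_state();print(t,hit,round(s["time"],2),s["contact_force"].round(1),s["eef_pos"].round(4))
    if hit:break
r.wait(.2);print(r.get_state()["contact_force"].round(1))
save('sc6',r.camera("scene"))
```

```text
False
126 False 25.48 [-0.5 -0.7  0.1] [0.5383 0.2106 0.1266]
136 False 25.88 [0.1 0.8 0.5] [0.5287 0.2023 0.1262]
146 False 26.29 [-0.4  0.6  0. ] [0.5207 0.1925 0.126 ]
156 False 26.7 [ 1.  -0.2  0.1] [0.5144 0.1814 0.126 ]
166 False 27.11 [ 0.2  0.4 -0.9] [0.5102 0.1694 0.126 ]
173 False 27.43 [-0.   0.3  0.1] [0.5086 0.1606 0.126 ]
176 False 27.77 [ 0.3  0.5 -0.5] [0.5082 0.1568 0.126 ]
178 True 27.98 [0.6 4.1 2.6] [0.5079 0.1556 0.1259]
[0.8 5.3 3.6]
```

View pics/sc6.png

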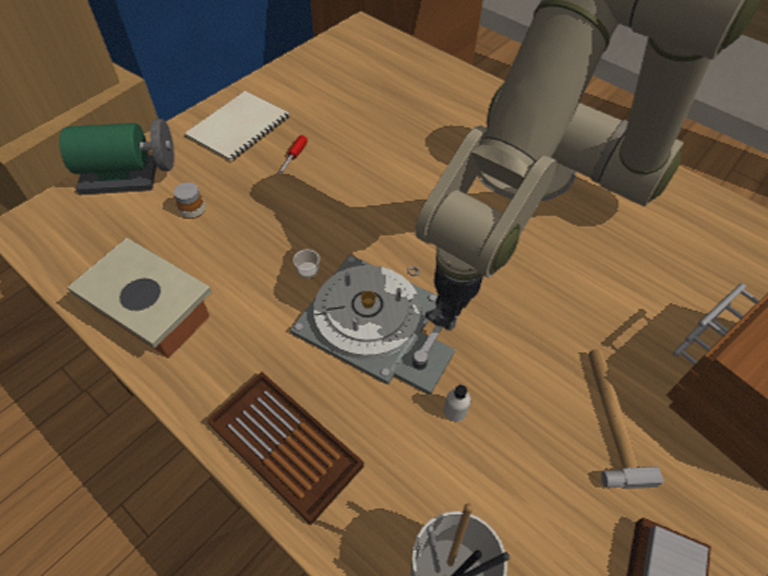

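Run:
```python
from h import *
d=np.deg2rad
P=np.array([.581,.1515])
def lp(t,z=.126,q=.073): return [P[0]+q*np.cos(d(t)),P[1]+q*np.sin(d(t)),z]
for t in (178,179,180,181.5,183,185):
    hit=r.line_to(lp(t),.02,orientation=ori(d(t)-np.pi),stop_force=12)
    s=r.get_state();print(t,hit,round(s["time"],2),s["contact_force"].round(1),s["eef_pos"].round(4))
    if hit or np.linalg.norm(s["contact_force"])>18:break
r.wait(.2);print(r.get_state()["contact_force"].round(1))
look('w7',go=False)
```

```text
178 False 28.48 [-0.2 12.3  0.7] [0.5079 0.1554 0.126 ]
179 False 28.73 [ 0.4 18.6  0.9] [0.5077 0.155  0.126 ]
[-0.9 18.1 -0.5]
t 28.9833
```

View pics/w7.png

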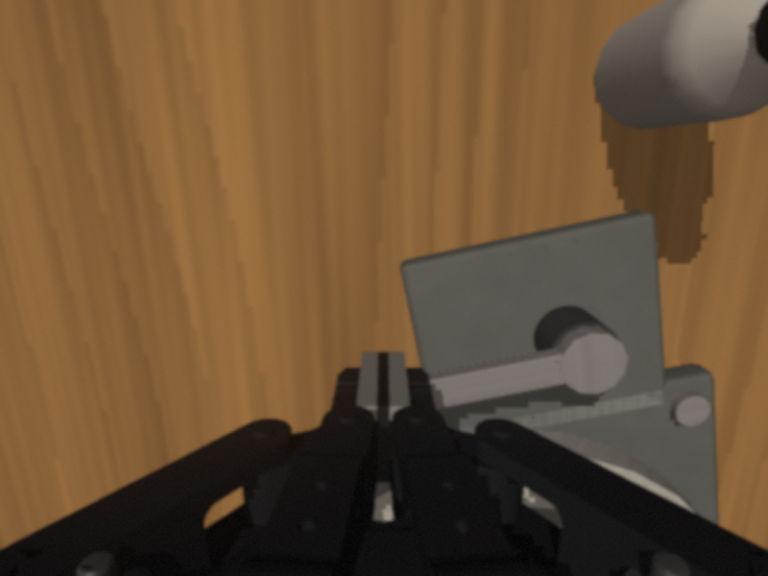

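Run:
```python
from h import *
d=np.deg2rad
p=r.get_state()["eef_pos"].copy()
r.line_to([p[0],p[1]+.02,p[2]],.08)
r.line_to([p[0],p[1]+.02,.2],.15)
look('w8',[("index_line",.034),("long_line",.034),("lever_post",.072),("lever_pivot",.042),("setting_cup",.044),("dial_centre",.044)],p=(.58,.05,.26),ph=np.pi/2)
im=cv2.imread('pics/w8raw.png');c=im[180:250,120:200];cv2.imwrite('pics/w8c.png',cv2.resize(c,None,fx=8,fy=8,interpolation=cv2.INTER_CUBIC))
```

```text
index_line [([221.3, 166.6], [0.6232, -0.0382, 0.034], 0.58)]
long_line [([218.0, 170.4], [0.6197, -0.0342, 0.034], 0.78)]
lever_post [([105.0, 368.1], [0.5121, 0.1372, 0.072], 0.81)]
lever_pivot [([181.2, 367.5], [0.5804, 0.1536, 0.042], 0.85)]
setting_cup [([162.8, 212.7], [0.5628, 0.0109, 0.044], 0.96)]
dial_centre [([163.0, 214.1], [0.563, 0.0121, 0.044], 0.98)]
t 32.2
```

View pics/w8.png

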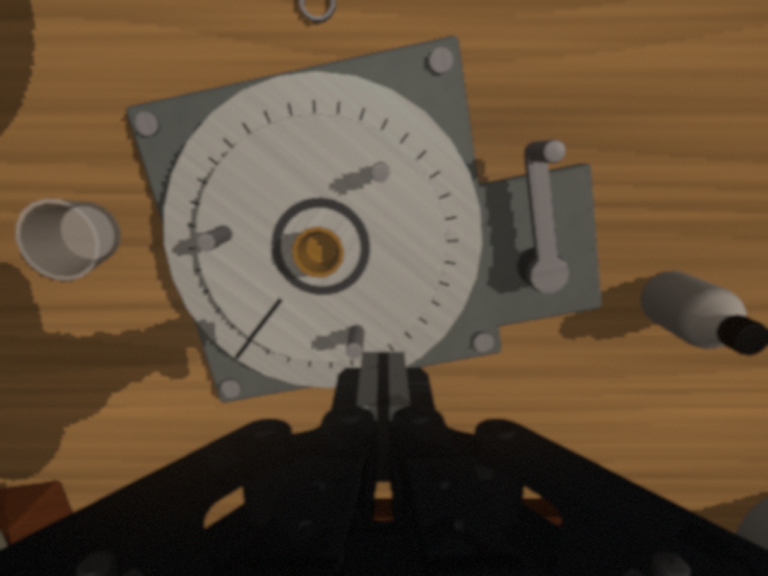

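View pics/w8c.png

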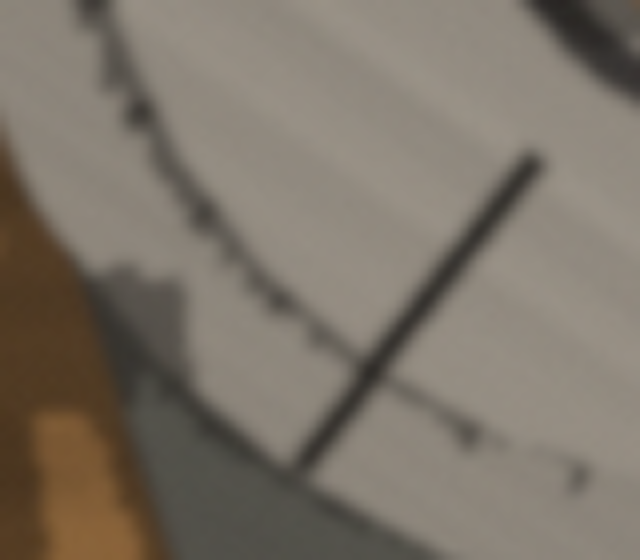

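Run:
```python
from ang import *
T=np.load('pics/Tw8.npy')
print(ang(T,(180+360/8,120+370/8),.035),ang(T,(180+160/8,120+535/8),.044),ang(T,(180+463/8,120+303/8),.033))
print(r.get_state()["contact_force"]); r.hand_in()
```

```text
(np.float64(-39.04), np.float64(0.0801)) (np.float64(-38.29), np.float64(0.0428)) (np.float64(-38.22), np.float64(0.0979))
[-0.33700257  0.13131922 -0.48310031]
the job is handed in; nothing more can be done
```

The dial is lined up, the clamp lever is over against its stop, and I handed the job in at about 32 s on the robot's clock. One check, the lever's swing, came out lower than expected; `hand_in` gave no verdict.

- **Dial:** I pushed it about 147° anticlockwise by pin2 with closed fingers, in two passes with a camera check between them. In the last close-up the index line and the long line form one straight line, at −38.3° and −38.2°, well inside the 3° allowed. The scale ring had not visibly turned: its line was at −38.3° before and −38.2° after.
- **Lever:** I pushed its post round until it met hard resistance, about 18 N with almost no further movement, then drew the hand clear and up. In the last picture the lever lies alongside the ring.
- **Check that disagreed:** the camera landmarks gave a lever swing of only about 0.90–0.93 rad, against the expected 1.0. I trusted the hard stop. The lever may have started slightly above 0, or the landmarks may be a few degrees off.
- **Cup and bench:** the cup measured about 1–2 mm from the dial's centre and was upright. The ring, pot and bottle looked unmoved, and the hand was clear with no contact force. I did not check the other bench items individually in the last picture.

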